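# Load a flower tag between setters in a test kiln and open the vent

### The arm

A 6-joint arm with a two-finger parallel gripper is mounted at the origin on the work surface. World frame = base frame: x ahead of the robot, y to its left, z up, the work surface at z = 0. Lengths are in m, angles in rad, forces in N, time in s.
With the tool pointing down it reaches from about 0.35 to 0.725 m from the base axis. Payload 4.3 kg.
Tool frame: the origin (TCP) lies at the centre of the arm's flange, where the gripper is bolted on; the fingertips stand 173 mm ahead of it and the grasp point (between the pads) lies 155 mm ahead of it; z points along the fingers, y is the direction in which the jaws open and shut (so a half turn about z gives the same grasp; the last joint's range is limited). The gripper opens to 85 mm and grips with 20 to 120 N. Pads are 22 mm wide; open, the fingers measure 114 mm over their backs; the gripper's body (76 mm by 85 mm) begins 54 mm behind the grasp point. The pads swing forward as they close: fully open they stand 13 mm farther back than shut.
Start: joints at [1.166, 0.377, 0.081, 1.274, 0, 1.46], TCP at [0.167, 0.55, 0.405] pointing down, gripper open.
Joint ranges: [-2.72, 2.72], [-0.84, 1.66], [-1.02, 1.22], [-1.77, 2.12], [-1.37, 1.28], [-3.14, 3.14]. Speed limits (rad/s): [2.57, 2.57, 3.14, 3.14, 3.14, 3.14].

### API

Orientations are given as [roll, pitch, yaw] about the fixed x, y, z axes, in that order (R = Rz(yaw) Ry(pitch) Rx(roll)).
In Python, from plant import telemetry, viewer, job gives the robot as it stands.
- The arm moves only by the shell command python3 -m handwheel 'ROWS' [FORCE]. ROWS is JSON, a list of rows, each a list of 7 numbers: the shift along the world's x, y, z scaled (see below), then the turn, a rotation vector about the world's x, y, z scaled (see below), then the opening, from 0 (shut) to 1 (fully open). A call has 1 to 20 rows; each row shifts and turns the commanded pose from where the row before left it; what a row does not reach is not made up. The controller multiplies each number of a shift by 0.05 m and each number of a turn by 0.1 rad. A row lasts 1/10 s, in which the tool goes at most 50 mm and 8.59 degrees, less where a joint would pass 70% of its speed; a pose out of reach is approached as far as the arm can. A call with a number of a shift or a turn outside -1 to 1 is refused whole. A call with a gripper value outside its range is refused whole. The fingers move at their own pace and stop on an object; FORCE is the grip in N (left out, the last holds). Time passes only in rows, so rows that do not move let the fingers close. It gives the time, the measured TCP pose, the force and the opening at its end, in the units of the state.
- telemetry.state(): the state, without advancing time (a new reading comes with each control period).
- viewer.grab_frame(name): name is "side" or "top"; returns a dict with "pixels" (480x640x3 uint8, blue, green, red), "fx", "fy", "cx", "cy" (pixels), "cam_to_world" (4x4, takes a point from camera to world coordinates). Camera axes: x right, y down, z forward; pixel columns grow to the right and rows downward; lengths in m; the calibration is good to about 2 mm. A picture is of the moment at which its call begins. There is no depth.
- job.sign_off(): hands the job in, once; it reports no verdict.
The state is a dict: "time": time; "qpos": joint angles; "dq": joint speeds; "joint_torque": joint torques, N m; "eef_pos": TCP position; "orientation": TCP orientation; "wrist_force": force on the tool from outside, world axes, zero at the start; "moment": the same for the moment, N m; "width": finger opening in m.
Only numpy, scipy, OpenCV 4.12 (cv2) and the standard library are available. Lean on these libraries where they do the work, as an engineer would, in place of code of your own. Each camera call takes 0.05 s, during which the arm holds its last target.

### The job

Load the little kiln for a bisque firing: sandwich the dry, cream flower tag between the two round setter discs (setter, tag, setter) in one neat stack in the middle of the round kiln shelf, setting every piece down rather than dropping it. Turn the vent damper fully open so that the steam can leave. Leave the damp, dark tags and the other things on the bench where they are.

Things in the scene. Friction and masses are not known exactly. Their poses are not given: they have to be found in the camera images.
- shelf_top (a point): centre of the upper face of the round grey kiln shelf (140 mm across, 12 mm thick, fixed) on which the stack is built; z up. The face is 119 mm above the bench. Around it, lower down, is the kiln's hearth: round steel case 240 mm across with a cream firebrick face 92 mm above the bench; nothing stands above the shelf.
- setter_1: round buff (tan) ceramic setter disc, 66 mm across, 10 mm thick, about 70 g, loose, lying flat on the bench. Origin: centre of its underside, z up. The two setters are alike: either may be the lower one.
- setter_2: the other setter disc, the same in every way: 66 mm across, 10 mm thick, origin at the centre of its underside, z up.
- dry_tag: dry, cream-white flat clay flower with six round petals, 8 mm thick, 65 mm across facing petals and 60 mm across facing notches, about 40 g, loose, lying flat on a fixed dark board 12 mm high (125 x 270 mm) with the damp tags. Origin: centre of its underside, z up; x points to the petal with the small dark hanging hole (others every 60 degrees).
- damp_tag_1: dark grey, still damp flower tag of the same shape, on the same board, about 90 mm from its neighbour, centre to centre; to be left there. Origin: centre of its underside.
- damp_tag_2: second dark grey damp tag, likewise; to be left there.
- damper (a joint): angle of the vent damper's lever about its upright shaft: 0 closed (lever across the duct), growing counter-clockwise seen from above to 1.571 at the stop, fully open (lever in line with the duct, pointing away from the kiln). Stays where it is left; moving it takes about 2 N at the knob.
- damper_knob (a point): middle of the upright red cylindrical knob at the end of the damper's flat steel lever, 129 mm above the bench; 70 mm from the shaft. The knob is 18 mm across and 36 mm tall: its foot on the lever is 106 mm, its top 142 mm above the bench. It turns with the lever; the lever below it is 16 mm wide.
- damper_pivot (a point): point on the damper shaft's upright axis, level with damper_knob (129 mm above the bench), over the grey duct (80 mm across, its top 90 mm above the bench) that leaves the kiln. Turns with the kiln: its -x points along the closed lever, its -y along the open lever, away from the kiln.
- underglaze: dark bottle with a red cap, 38 mm across, 95 mm tall, loose bystander; origin at the centre of its underside.
- brush: brush about 190 mm long lying on the bench, loose bystander; origin beneath its middle.
- water_pot: terracotta bowl, 90 mm across, 75 mm tall, loose bystander; origin at the centre of its underside.
- prop_1: cream cylindrical kiln prop, 32 mm across, 50 mm tall, standing loose; bystander, origin at the centre of its underside.
- prop_2: second kiln prop, the same.

How it is judged:
By the outcome, as a careful person would: the job done as asked, in the order asked, and still so for the second after the job is handed in, with the robot touching nothing.
It also fails if it takes over 69 s, if anything falls off the work surface, if the arm or the gripper's body presses on something with over 40 N, if the wrist force passes 120 N, or if a joint passes its speed limit or range.

## Working session

There is one attempt and no reset: what is moved stays moved. The work goes in short steps, Python scripts to look and compute and a shell command to move; the robot and the scene stay as the last step left them, time stands still between calls to the robot, and variables do not carry over. Pictures are saved under pics/ and viewed, and the job is handed in when it is done.

```bash
ls; mkdir -p pics; python3 - <<'E'
from plant import telemetry, viewer
import cv2
print(telemetry.state())
for n in("top","side"):
    f=viewer.grab_frame(n); cv2.imwrite(f"pics/{n}0.png",f["pixels"]); print(n,f["fx"],f["fy"],f["cx"],f["cy"],f["cam_to_world"])
E
```

```text
pics
{'time': 0.0, 'qpos': array([1.16572516e+00, 3.78091995e-01, 7.96197798e-02, 1.27440289e+00,
       2.68306265e-05, 1.46048380e+00]), 'dq': array([-0.00128695, -0.0016264 ,  0.00093732, -0.00059737,  0.00127792,
        0.00066612]), 'joint_torque': array([-1.30954018e-04, -4.63607490e+01,  2.69872999e+01,  2.09695939e-02,
       -1.07618323e-04, -4.86123440e-06]), 'eef_pos': array([0.16692   , 0.54992205, 0.40374162]), 'orientation': array([-3.13952946e+00, -2.55518392e-04,  2.84683372e+00]), 'wrist_force': array([-0.94477955,  0.69355502,  0.60826376]), 'moment': array([0.0166912 , 0.02725462, 0.02053415]), 'width': 0.08554189455446133}
top 583.7153575011387 583.7153575011387 318.5282196582907 227.1250660655188 [[-0.01411629 -0.99649202  0.08248873  0.44604184]
 [-0.99978158  0.01533807  0.01419655  0.07321832]
 [-0.01541197 -0.08227031 -0.99649088  1.26437388]
 [ 0.          0.          0.          1.        ]]
side 461.7837109820245 461.7837109820245 313.0371474408686 235.18978946717712 [[ 0.83947942 -0.4090711   0.35768022  0.18870861]
 [-0.54336159 -0.63883899  0.54464936 -0.44914017]
 [ 0.00569976 -0.65157162 -0.75856571  0.85234015]
 [ 0.          0.          0.          1.        ]]
```

View pics/top0.png

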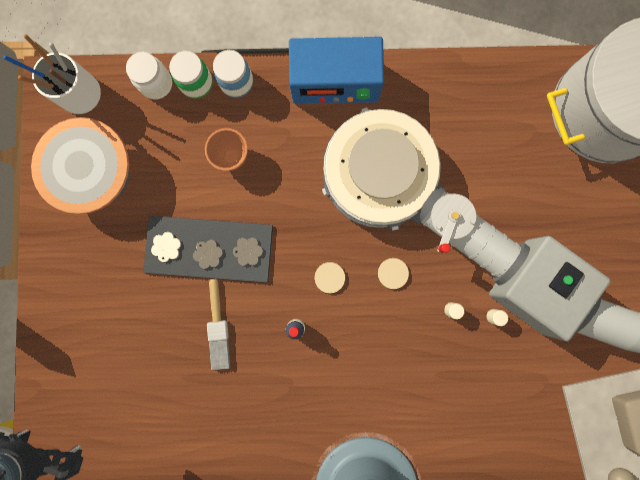

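View pics/side0.png

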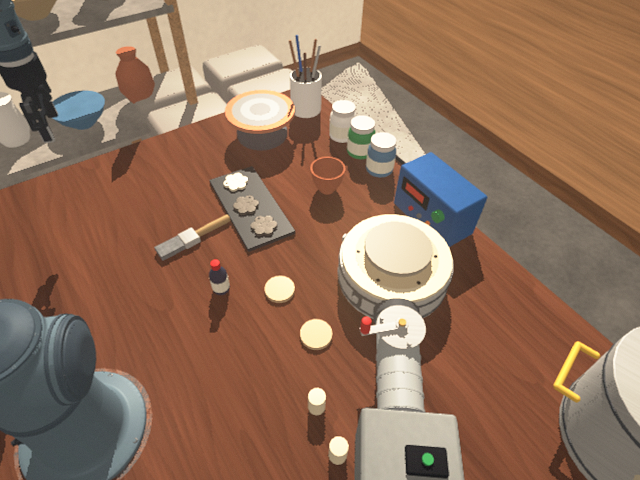

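The top view shows the shelf at about (385,163), the setters at (330,278) and (393,274), and the dry tag at (166,247). The knob is at (445,248) and the pivot at (456,216). The side view agrees. Next I'll measure these.

```bash
cat > h.py <<'E'
import cv2, numpy as np
from plant import telemetry, viewer
def grab(n,save=None):
    f=viewer.grab_frame(n)
    if save: cv2.imwrite(f"pics/{save}.png",f["pixels"])
    return f
def ray(f,uv,z):
    M=f["cam_to_world"]; d=M[:3,:3]@np.array([(uv[0]-f["cx"])/f["fx"],(uv[1]-f["cy"])/f["fy"],1]); o=M[:3,3]
    return (o+d*(z-o[2])/d[2])[:2]
def proj(f,p):
    M=f["cam_to_world"]; c=M[:3,:3].T@(np.array(p)-M[:3,3]); return np.array([f["fx"]*c[0]/c[2]+f["cx"],f["fy"]*c[1]/c[2]+f["cy"]])
def blob(mask,uv,r=45):
    """largest contour in window near uv"""
    m=np.zeros_like(mask); u,v=map(int,uv); m[max(v-r,0):v+r,max(u-r,0):u+r]=mask[max(v-r,0):v+r,max(u-r,0):u+r]
    cs,_=cv2.findContours(m,cv2.RETR_EXTERNAL,cv2.CHAIN_APPROX_NONE)
    return max(cs,key=cv2.contourArea)[:,0,:].astype(float)
def circ(f,c,z):
    w=np.array([ray(f,p,z) for p in c],dtype=np.float32)
    (x,y),r=cv2.minEnclosingCircle(w); 
    A=np.c_[2*w,np.ones(len(w))]; s=np.linalg.lstsq(A,(w**2).sum(1),rcond=None)[0]
    return np.round([s[0],s[1],np.sqrt(s[2]+s[0]**2+s[1]**2),x,y,r],4)
E
python3 - <<'E'
from h import *
T=grab("top");S=grab("side")
for n,f,pts in(("top",T,dict(s1=(330,278),s2=(393,274),tag=(166,247),shelf=(385,163),knob=(445,248))),("side",S,dict(s1=(280,289),s2=(316,335),tag=(235,182),shelf=(399,247),knob=(366,325)))):
    hsv=cv2.cvtColor(f["pixels"],cv2.COLOR_BGR2HSV)
    for k,p in pts.items(): print(n,k,hsv[p[1],p[0]],hsv[p[1]+3,p[0]-3])
    bench=hsv[300,150]; print(bench,hsv[235,150])
    big=cv2.resize(f["pixels"][215:295,130:250] if n=="top" else f["pixels"][150:250,200:320],None,fx=6,fy=6,interpolation=cv2.INTER_CUBIC)
    cv2.imwrite(f"pics/tag_{n}.png",big)
E
```

```text
top s1 [ 19  81 241] [ 19  80 240]
top s2 [ 20  80 240] [ 20  81 240]
top tag [ 24  41 255] [ 22  48 246]
top shelf [ 20  51 205] [ 20  51 205]
top knob [  2 201 237] [  2 207 163]
[ 11 152 158] [ 15  20 100]
side s1 [ 26  49 254] [ 25  51 254]
side s2 [ 24  63 254] [ 24  62 254]
side tag [ 30   6 255] [ 30   7 255]
side shelf [ 20  41 248] [ 20  41 248]
side knob [  3 178 146] [  4 185 145]
[ 10 142 147] [  9 146 141]
```

View pics/tag_top.png

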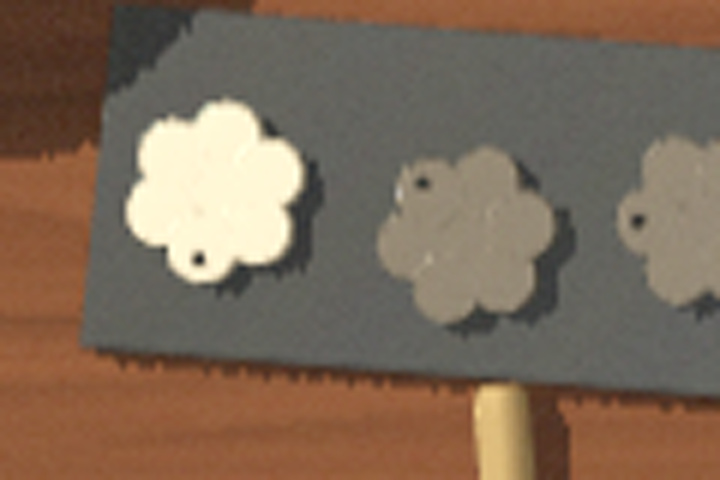

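The dry tag is centred at about crop (216,192), with its hanging hole at (199,259), which is pixel (163,258) in the full picture. The damp neighbour's nearest edge is about 15 px away.

```bash
python3 - <<'E'
from h import *
T=grab("top");S=grab("side")
def run(n,f,pts):
    hsv=cv2.cvtColor(f["pixels"],cv2.COLOR_BGR2HSV).astype(int); H,s,V=hsv[...,0],hsv[...,1],hsv[...,2]
    pale=((s<115)&(V>180)).astype(np.uint8)*255
    red=(((H<8)|(H>172))&(s>160)&(V>100)).astype(np.uint8)*255
    for k,(p,z,r) in pts.items():
        if k=="shelf":
            m=((V<225)&(V>150)&(s<75)).astype(np.uint8)*255 if n=="top" else None
            if m is None: continue
            m=cv2.morphologyEx(m,cv2.MORPH_OPEN,np.ones((5,5)))
        else: m=red if k=="knob" else pale
        try:
            c=blob(m,p,r); M=cv2.moments(c.astype(np.float32)); cen=(M["m10"]/M["m00"],M["m01"]/M["m00"])
            print(n,k,"px",np.round(cen,1),"n",len(c),"mom",ray(f,cen,z).round(4),"circ",circ(f,c,z))
        except Exception as e: print(k,e)
run("top",T,dict(s1=((330,278),.01,25),s2=((393,274),.01,25),tag=((166,247),.02,25),shelf=((385,163),.119,40),knob=((445,248),.142,10)))
run("side",S,dict(s1=((280,289),.01,25),s2=((316,335),.01,25),tag=((235,182),.02,20),knob=((366,325),.129,14)))
print("hole",ray(T,(163.2,258.2),.02))
for k,z in(("pivot",.11),): print(ray(T,(456,215.5),z),ray(S,(402.5,322),z))
for n,f,(a,b,c,d) in(("top",T,(90,300,310,490)),("side",S,(200,370,320,470))):
    cv2.imwrite(f"pics/kiln_{n}.png",cv2.resize(f["pixels"][a:b,c:d],None,fx=2.8 if n=="top" else 3.4,fy=2.8 if n=="top" else 3.4,interpolation=cv2.INTER_CUBIC))
E
```

```text
top s1 px [329.3 277.1] n 85 mom [0.4421 0.0695] circ [0.4422 0.0695 0.032  0.4422 0.0691 0.0333]
top s2 px [392.8 273. ] n 87 mom [ 0.4491 -0.0663] circ [ 0.4491 -0.0663  0.0322  0.4491 -0.0664  0.0334]
top tag px [165.1 246.5] n 87 mom [0.5125 0.4202] circ [0.5125 0.4202 0.0292 0.5125 0.4195 0.0324]
top shelf px [383.3 163.1] n 201 mom [ 0.6663 -0.0407] circ [ 0.6667 -0.0407  0.069   0.6658 -0.0409  0.0711]
top knob px [444.3 247.9] n 31 mom [ 0.4953 -0.1515] circ [ 0.4954 -0.1515  0.0094  0.496  -0.1509  0.0119]
side s1 px [279.2 287.8] n 78 mom [0.441 0.068] circ [0.4414 0.0685 0.0322 0.4412 0.0684 0.0335]
side s2 px [315.7 333.1] n 86 mom [ 0.4477 -0.0677] circ [ 0.4481 -0.0671  0.0322  0.4481 -0.0671  0.0333]
side tag px [235.2 180.6] n 61 mom [0.5113 0.4189] circ [0.5116 0.4193 0.0305 0.512  0.4193 0.0339]
side knob px [365.3 324.1] n 42 mom [ 0.4949 -0.1543] circ [ 0.4948 -0.1546  0.0131  0.4941 -0.1544  0.0174]
hole [0.48748323 0.42409262]
[ 0.5605101  -0.18294415] [ 0.5627804  -0.17978393]
```

View pics/kiln_top.png

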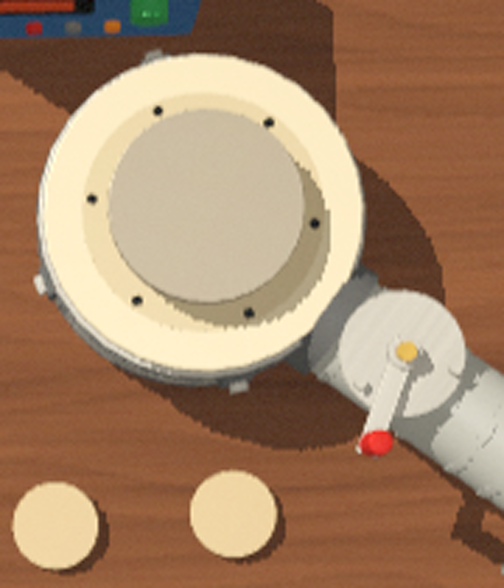

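View pics/kiln_side.png

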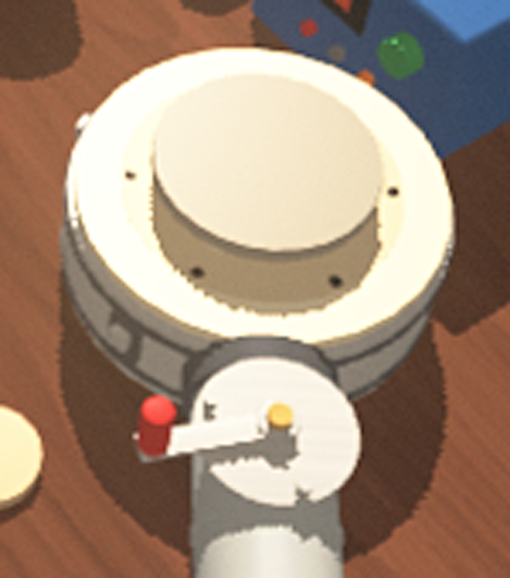

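The knob is up front, with the lever about 13° off closed, and the duct leaves towards lower right. I'll refine the tag angle and cross-check the shelf in the side view.

```bash
python3 - <<'E'
from h import *
for n,p in(("top",(166,247)),("side",(235,181))):
    f=grab(n); k=8; u,v=p; crop=f["pixels"][v-24:v+24,u-24:u+24]
    g=cv2.resize(crop,None,fx=k,fy=k,interpolation=cv2.INTER_CUBIC)
    hsv=cv2.cvtColor(g,cv2.COLOR_BGR2HSV).astype(int)
    m=((hsv[...,2]>190)&(hsv[...,1]<90)).astype(np.uint8)*255
    m=cv2.morphologyEx(m,cv2.MORPH_OPEN,np.ones((9,9)))
    c=max(cv2.findContours(m,cv2.RETR_EXTERNAL,cv2.CHAIN_APPROX_NONE)[0],key=cv2.contourArea)[:,0,:]
    w=np.array([ray(f,((q[0]+.5)/k-.5+u-24,(q[1]+.5)/k-.5+v-24),.02) for q in c])
    M=cv2.moments((w*1e4).astype(np.float32)); cen=np.array([M["m10"],M["m01"]])/M["m00"]/1e4
    d=w-cen; th=np.arctan2(d[:,1],d[:,0]); r=np.hypot(*d.T)
    tb=np.linspace(-np.pi,np.pi,720); o=np.argsort(th); rb=np.interp(tb,th[o],r[o]); F=(rb*np.exp(1j*6*tb)).mean()
    print(n,cen.round(4),"petal angle mod60",np.rad2deg(np.angle(F))/6%60,"rmax",r.max(),r.min(),"amp",abs(F))
f=grab("side")
e=[(155,163),(382,163),(268,73),(268,250)]
for q in e: print(ray(f,(q[0]/3.4+320,q[1]/3.4+200),.119))
f=grab("top")
e=[(108,205),(304,205),(205,107),(205,302)]
for q in e: print(ray(f,(q[0]/2.8+310,q[1]/2.8+90),.119))
e=[(38,208),(363,208)]
for q in e: print('case',ray(f,(q[0]/2.8+310,q[1]/2.8+90),.092))
E
```

```text
top [0.5125 0.42  ] petal angle mod60 48.37838318631298 rmax 0.032568130698269936 0.02527539099075019 amp 0.0015001357098143766
side [0.5115 0.419 ] petal angle mod60 48.175303695652005 rmax 0.03543298602300035 0.027256176964751237 amp 0.0013837101816108741
[ 0.60638089 -0.00948698]
[ 0.72166001 -0.08334769]
[0.71106807 0.01053288]
[ 0.6221225  -0.09614413]
[0.66725011 0.02808778]
[ 0.66487891 -0.11052255]
[ 0.73670938 -0.04221547]
[ 0.59685272 -0.03896715]
case [0.67112801 0.07785596]
case [ 0.66711049 -0.15738987]
```

```bash
python3 -m handwheel '[[0.45,-0.8,0,0,0,-0.8,0.92],[0.45,-0.8,0,0,0,-0.8,0.92],[0.45,-0.8,0,0,0,-0.8,0.92],[0.45,-0.8,0,0,0,-0.8,0.92],[0.45,-0.8,0,0,0,-0.8,0.92],[0.45,-0.8,0,0,0,-0.8,0.92],[0.45,-0.8,0,0,0,-0.8,0.92],[0.45,-0.8,0,0,0,-0.8,0.92],[0.45,-0.8,0,0,0,-0.8,0.92],[0.45,-0.8,0,0,0,-0.8,0.92],[0.45,-0.8,-0.3,0,0,-0.8,0.92],[0.45,-0.8,-0.6,0,0,-0.8,0.92],[0,0,-0.9,0,0,0,0.92],[0,0,-0.9,0,0,0,0.92],[0,0,0,0,0,0,0.92],[0,0,0,0,0,0,0.92]]' 30
python3 - <<'E'
from h import *
f=grab("side","s1");s=telemetry.state();print(s["eef_pos"],s["orientation"],s["width"],s["wrist_force"])
x,y,z=s["eef_pos"]
for d in(.155,.16,.165,.173): print(d,proj(f,(x,y,z-d)))
cv2.imwrite("pics/s1z.png",cv2.resize(f["pixels"][180:340,190:390],None,fx=3.5,fy=3.5))
E
```

```text
time: 2.1
eef_pos: [0.4347, 0.0738, 0.2726]
orientation: [-3.14, -0.001, 1.887]
wrist_force: [1.1, 0.5, 0.4]
width: 0.0782
[0.43579987 0.07394859 0.27398741] [3.13982772e+00 5.06848738e-04 1.88720996e+00] 0.07889596266887415 [ 0.62581118 -0.22330999  0.20743205]
0.155 [272.80972857 256.34439123]
0.16 [272.95909659 257.87025132]
0.165 [273.10725557 259.38376067]
0.173 [273.34183158 261.78005793]
```

View pics/s1z.png

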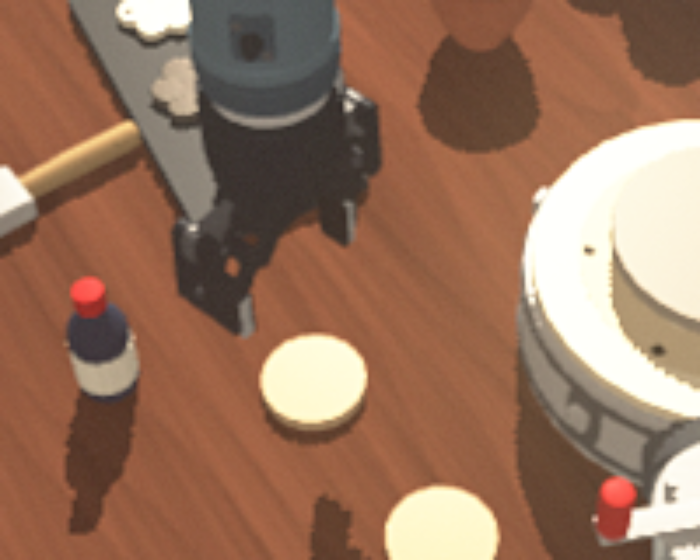

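```bash
python3 -m handwheel '[[0.12,-0.08,-0.3,0,0,0,0.92],[0,0,-0.6,0,0,0,0.92],[0,0,-0.6,0,0,0,0.92],[0,0,-0.2,0,0,0,0.92],[0,0,0,0,0,0,0.92],[0,0,0,0,0,0,0.92]]'
python3 - <<'E'
from h import *
f=grab("side","s2");s=telemetry.state();print(s["eef_pos"],s["orientation"],s["width"],s["wrist_force"])
x,y,z=s["eef_pos"]
print(proj(f,(x,y,z-.173)),proj(f,(x,y,0)))
cv2.imwrite("pics/s2z.png",cv2.resize(f["pixels"][220:340,220:360],None,fx=5,fy=5,interpolation=cv2.INTER_CUBIC))
t=grab("top","t2");cv2.imwrite("pics/t2z.png",cv2.resize(t["pixels"][210:340,260:420],None,fx=4,fy=4,interpolation=cv2.INTER_CUBIC))
E
```

```text
time: 2.75
eef_pos: [0.4424, 0.07, 0.1892]
orientation: [3.139, 0.001, 1.887]
wrist_force: [-0.0, 0.6, -0.1]
width: 0.0784
[0.44247775 0.06990534 0.18928301] [3.13812723e+00 1.06582023e-03 1.88709433e+00] 0.07869026875933426 [ 0.4418697  -1.29854033  0.70450636]
[279.23490562 285.3037485 ] [279.60220985 289.5000509 ]
```

View pics/s2z.png

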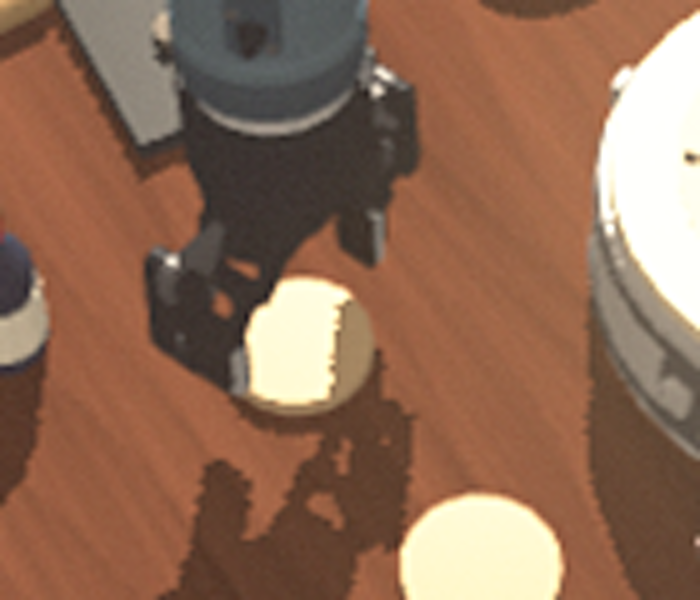

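View pics/t2z.png

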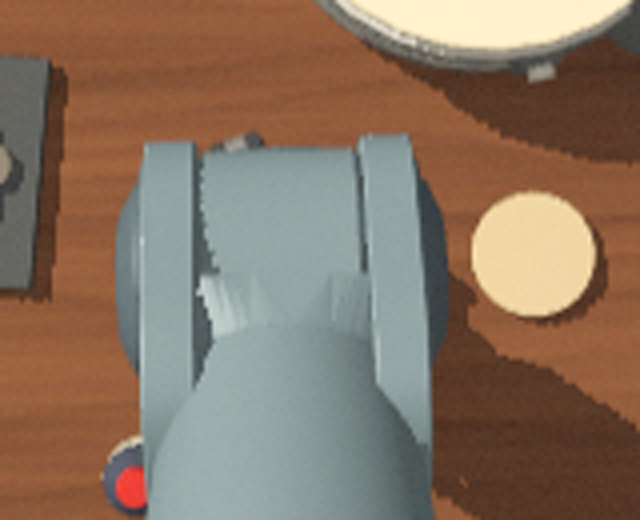

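The fingers straddle setter 1, with the tips about 16 mm above the bench. I'll lower them the rest of the way.

```bash
python3 -m handwheel '[[0,-0.02,-0.14,0,0,0,0.92],[0,0,-0.1,0,0,0,0.92],[0,0,-0.02,0,0,0,0.92],[0,0,0,0,0,0,0.92]]'
python3 - <<'E'
from h import *
f=grab("side","s3");s=telemetry.state();print(s["eef_pos"],s["wrist_force"])
cv2.imwrite("pics/s3z.png",cv2.resize(f["pixels"][240:320,230:330],None,fx=7,fy=7,interpolation=cv2.INTER_CUBIC))
E
```

```text
time: 3.25
eef_pos: [0.4407, 0.0687, 0.174]
orientation: [-3.141, -0.0, 1.887]
wrist_force: [-0.3, -0.3, 0.8]
width: 0.0786
[0.4408778  0.0687217  0.17415206] [ 0.09996522 -0.74133614  0.22650402]
```

View pics/s3z.png

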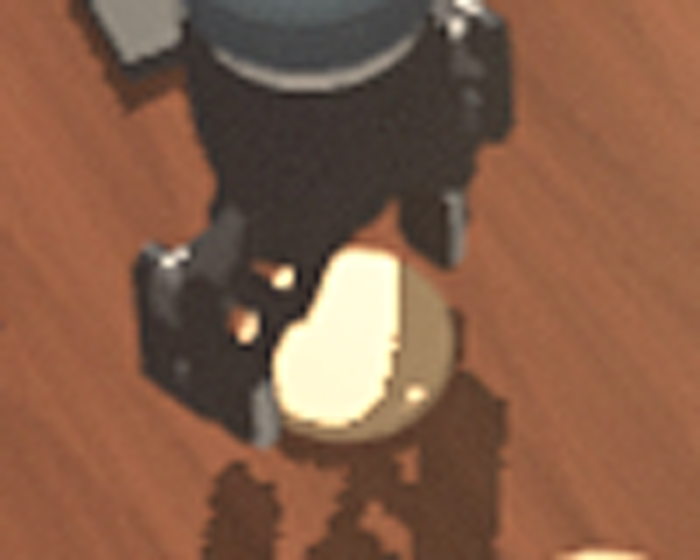

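```bash
python3 - <<'E'
from h import *
f=grab("side");s=telemetry.state();x,y,_=s["eef_pos"];a=s["orientation"][2]-np.pi/2;u=np.array([np.cos(a),np.sin(a)]);v=np.array([-u[1],u[0]])
for sg in(-1,1):
  for e in(-.011,.011):
    for z in(0,.006,.012):
        p=np.array([x,y])+sg*.0393*u+e*v; print(sg,e,z,((proj(f,(*p,z))-[230,240])*7+3).round())
E
```

```text
-1 -0.011 0 [290. 456.]
-1 -0.011 0.006 [288. 445.]
-1 -0.011 0.012 [287. 435.]
-1 0.011 0 [237. 418.]
-1 0.011 0.006 [236. 407.]
-1 0.011 0.012 [234. 396.]
1 -0.011 0 [456. 293.]
1 -0.011 0.006 [455. 282.]
1 -0.011 0.012 [455. 271.]
1 0.011 0 [404. 257.]
1 0.011 0.006 [403. 246.]
1 0.011 0.012 [402. 235.]
```

The tips still look about 10 mm above the bench, because the open pads sit back. I'll lower 5 mm and close.

```bash
python3 -m handwheel '[[0.02,0,-0.1,0,0,0,0.92],[0,0,0,0,0,0,0.92],[0,0,0,0,0,0,0.7],[0,0,0,0,0,0,0.6],[0,0,0,0,0,0,0.6],[0,0,0,0,0,0,0.6]]' 40
python3 - <<'E'
from h import *
f=grab("side","s4");s=telemetry.state();print(s["eef_pos"],s["wrist_force"],s["width"])
cv2.imwrite("pics/s4z.png",cv2.resize(f["pixels"][240:320,230:330],None,fx=7,fy=7,interpolation=cv2.INTER_CUBIC))
E
```

```text
time: 3.95
eef_pos: [0.442, 0.0688, 0.1697]
orientation: [-3.142, 0.0, 1.887]
wrist_force: [-2.1, 0.0, 5.3]
width: 0.064
[0.44198726 0.0687436  0.1697151 ] [-1.87287394 -0.08074846  5.37429186] 0.0639636374560857
```

View pics/s4z.png

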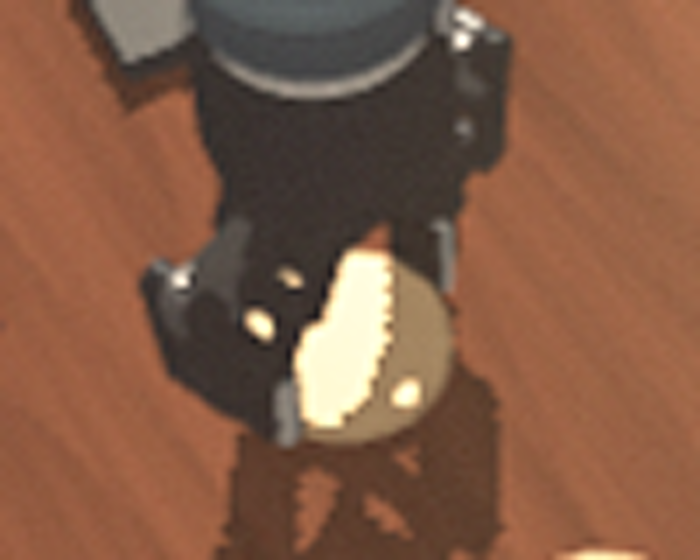

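Setter 1 is in the jaws (64 mm opening). I'll lift it.

```bash
python3 -m handwheel '[[0,0,0.1,0,0,0,0.6],[0,0,0.4,0,0,0,0.6],[0,0,0.6,0,0,0,0.6],[0,0,0.8,0,0,0,0.6],[0,0,0.8,0,0,0,0.6],[0,0,0.5,0,0,0,0.6],[0,0,0,0,0,0,0.6]]' 40
python3 - <<'E'
from h import *
f=grab("side","s5");s=telemetry.state();print(s["eef_pos"],s["wrist_force"],s["width"],s["orientation"])
cv2.imwrite("pics/s5z.png",cv2.resize(f["pixels"][140:260,210:350],None,fx=5,fy=5,interpolation=cv2.INTER_CUBIC))
x,y,z=s["eef_pos"]
for d in(.16,.165,.17,.175): print(d,((proj(f,(x,y,z-d))-[210,140])*5).round())
E
```

```text
time: 4.7
eef_pos: [0.4438, 0.0688, 0.3333]
orientation: [3.134, 0.002, 1.887]
wrist_force: [0.5, -0.1, -1.3]
width: 0.0642
[0.44300722 0.06876245 0.33115514] [ 0.02402798 -0.09685792 -1.67548851] 0.06414097086645738 [3.13716493e+00 1.33180382e-03 1.88682961e+00]
0.16 [329. 499.]
0.165 [330. 508.]
0.17 [330. 516.]
0.175 [331. 524.]
```

View pics/s5z.png

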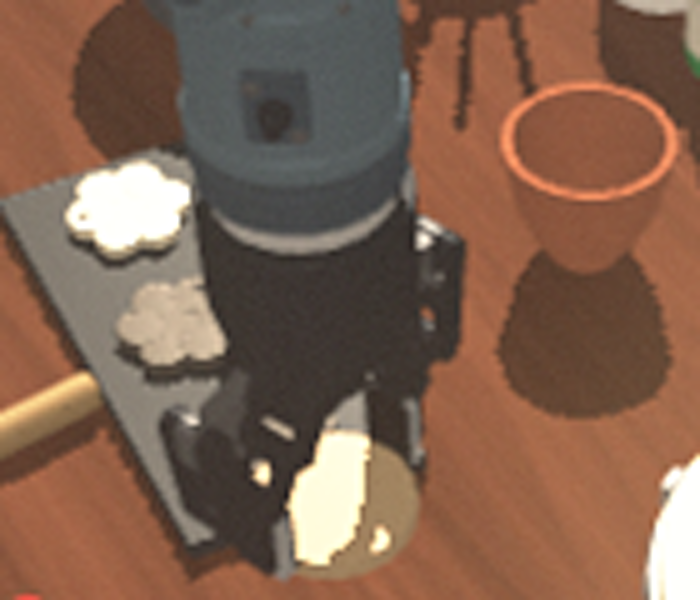

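Setter 1 is held level. Next I'll carry it over the shelf.

```bash
python3 -m handwheel '[[0.3,-0.15,0,0,0,0,0.6],[0.7,-0.35,0,0,0,0,0.6],[0.8,-0.4,0,0,0,0,0.6],[0.8,-0.4,0,0,0,0,0.6],[0.8,-0.4,0,0,0,0,0.6],[0.7,-0.35,0,0,0,0,0.6],[0.36,-0.17,0,0,0,0,0.6],[0,0,-0.3,0,0,0,0.6],[0,0,-0.3,0,0,0,0.6],[0,0,0,0,0,0,0.6],[0,0,0,0,0,0,0.6]]' 40
python3 - <<'E'
from h import *
f=grab("side","s6");s=telemetry.state();print(s["eef_pos"],s["wrist_force"],s["width"],s["orientation"])
cv2.imwrite("pics/s6z.png",cv2.resize(f["pixels"][180:310,320:470],None,fx=4.5,fy=4.5,interpolation=cv2.INTER_CUBIC))
E
```

```text
time: 5.85
eef_pos: [0.6643, -0.0421, 0.2976]
orientation: [-3.138, -0.002, 1.887]
wrist_force: [-0.3, 0.0, -0.6]
width: 0.0639
[ 0.66473821 -0.04212998  0.29872887] [-0.36181965 -0.04283991 -0.5504486 ] 0.06370708139772223 [-3.14023771e+00 -7.28647986e-04  1.88689353e+00]
```

View pics/s6z.png

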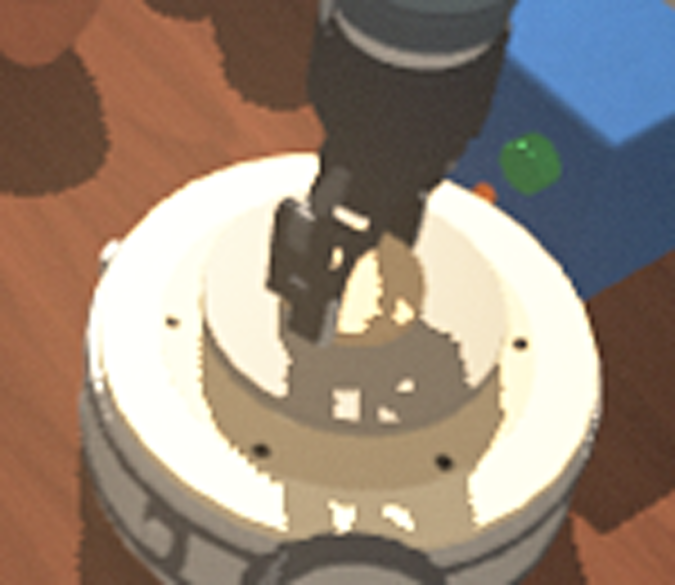

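The disc is about 9 mm over the middle of the shelf. I'll lower it gently.

```bash
python3 -m handwheel '[[0.03,0,-0.1,0,0,0,0.6],[0,0,-0.04,0,0,0,0.6],[0,0,-0.02,0,0,0,0.6],[0,0,0,0,0,0,0.6]]' 40; python3 -m handwheel '[[0,0,-0.02,0,0,0,0.6],[0,0,0,0,0,0,0.6]]'
```

```text
time: 6.3
eef_pos: [0.6665, -0.0422, 0.2914]
orientation: [3.141, -0.0, 1.887]
wrist_force: [0.6, -0.3, -0.5]
width: 0.0635
time: 6.5
eef_pos: [0.6666, -0.0423, 0.2904]
orientation: [3.141, 0.0, 1.887]
wrist_force: [-0.6, 0.1, 0.1]
width: 0.0638
```

```bash
python3 -m handwheel '[[0,0,-0.02,0,0,0,0.6],[0,0,0,0,0,0,0.6]]'; python3 -m handwheel '[[0,0,-0.02,0,0,0,0.6],[0,0,0,0,0,0,0.6]]'
```

```text
time: 6.7
eef_pos: [0.6665, -0.0423, 0.2892]
orientation: [-3.142, -0.0, 1.887]
wrist_force: [-0.5, -0.2, -1.2]
width: 0.0638
time: 6.9
eef_pos: [0.6666, -0.0423, 0.2888]
orientation: [3.141, 0.0, 1.887]
wrist_force: [-1.8, 0.4, 2.3]
width: 0.064
```

Contact is at 0.2888, matching the calculated 0.2887. I'll release and rise.

```bash
python3 -m handwheel '[[0,0,0,0,0,0,0.8],[0,0,0,0,0,0,0.92],[0,0,0,0,0,0,0.92],[0,0,0.3,0,0,0,0.92],[0,0,0.6,0,0,0,0.92],[0,0,0.6,0,0,0,0.92],[-0.5,0.5,0.3,0,0,0,0.92],[-0.6,0.7,0,0,0,0,0.92],[-0.6,0.7,0,0,0,0,0.92],[-0.6,0.7,0,0,0,0,0.92],[-0.4,0.8,0,0,0,0,0.92],[-0.1,0.9,0,0,0,0,0.92],[0,0.9,0,0,0,0,0.92],[0,0.9,0,0,0,0,0.92],[0,0.9,0,0,0,0,0.92],[0,0,0,0,0,0,0.92]]' 40
python3 - <<'E'
from h import *
f=grab("side","s7");t=grab("top","t7");s=telemetry.state();print(s["eef_pos"],s["wrist_force"],s["width"],s["orientation"])
cv2.imwrite("pics/s7z.png",np.hstack([cv2.resize(f["pixels"][190:310,330:470],(400,343)),cv2.resize(t["pixels"][100:230,310:450],(400,371))[:343]]))
E
```

```text
time: 8.5
eef_pos: [0.5258, 0.3125, 0.378]
orientation: [3.141, -0.002, 1.893]
wrist_force: [0.4, -0.4, -0.4]
width: 0.0783
[0.52631731 0.30861472 0.37805572] [ 0.03033463 -0.35921117 -0.82333025] 0.07859345757465057 [-3.14138557e+00  5.62526180e-04  1.88886420e+00]
```

View pics/s7z.png

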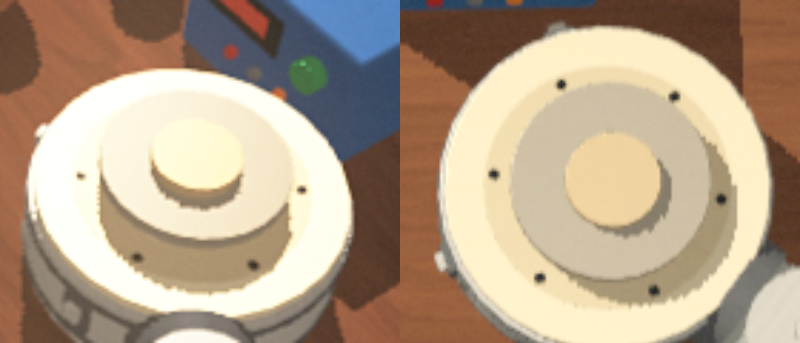

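View pics/t7.png

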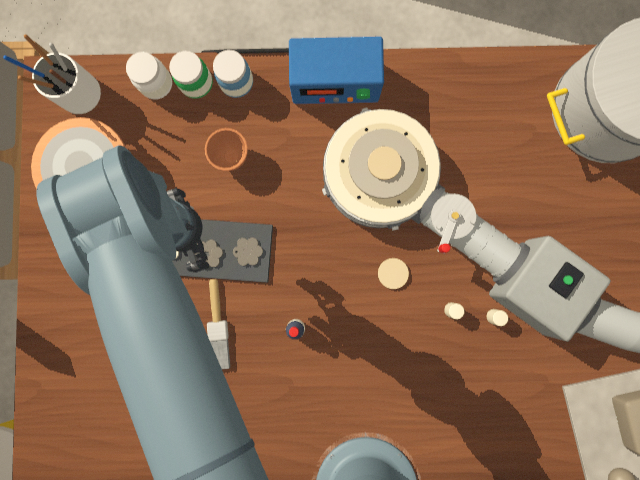

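Setter 1 sits in the middle of the shelf. Now for the dry tag.

```bash
python3 -m handwheel '[[-0.1,0.7,0,0,0,0,0.92],[-0.1,0.8,0,0,0,0,0.92],[-0.1,0.72,0,0,0,0,0.92],[0,0,-0.6,0,0,0,0.92],[0,0,-0.9,0,0,0,0.92],[0,0,-0.9,0,0,0,0.92],[0,0,-0.9,0,0,0,0.92],[0,0,-0.3,0,0,0,0.92],[0,0,0,0,0,0,0.92],[0,0,0,0,0,0,0.92]]' 40
python3 - <<'E'
from h import *
f=grab("side","s8");t=grab("top","t8");s=telemetry.state();print(s["eef_pos"],s["wrist_force"],s["width"],s["orientation"])
cv2.imwrite("pics/s8z.png",cv2.resize(f["pixels"][120:240,170:310],None,fx=5,fy=5,interpolation=cv2.INTER_CUBIC))
for n,p,z in(("disc",(384,163),.129),):
    hsv=cv2.cvtColor(t["pixels"],cv2.COLOR_BGR2HSV).astype(int)
    print(hsv[163,384],hsv[163,360])
    m=((hsv[...,2]>222)&(hsv[...,1]>60)).astype(np.uint8)*255; print(circ(t,blob(m,p,24),z))
E
```

```text
time: 9.6
eef_pos: [0.5124, 0.4177, 0.1991]
orientation: [3.141, 0.0, 1.885]
wrist_force: [-0.6, 1.2, 0.6]
width: 0.0784
[0.51290527 0.41870125 0.200733  ] [ 0.47255798 -0.3154997   0.36240423] 0.0782751329530712 [ 3.13771247e+00 -9.44804598e-04  1.88580515e+00]
[ 20  83 239] [ 20  51 207]
[ 0.6662 -0.0413  0.0314  0.6666 -0.0412  0.0325]
```

View pics/s8z.png

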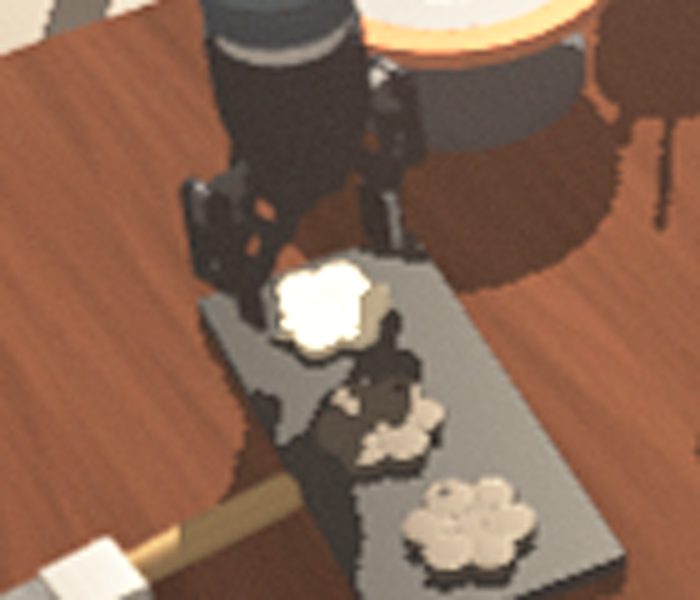

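```bash
python3 -m handwheel '[[0,0.02,-0.2,0,0,0,0.92],[0,0,-0.12,0,0,0,0.92],[0,0,-0.04,0,0,0,0.92],[0,0,0,0,0,0,0.92],[0,0,0,0,0,0,0.7],[0,0,0,0,0,0,0.6],[0,0,0,0,0,0,0.5],[0,0,0,0,0,0,0.5],[0,0,0,0,0,0,0.5]]' 30
python3 - <<'E'
from h import *
f=grab("side","s9");s=telemetry.state();print(s["eef_pos"],s["wrist_force"],s["width"],s["orientation"])
cv2.imwrite("pics/s9z.png",cv2.resize(f["pixels"][150:230,190:290],None,fx=7,fy=7,interpolation=cv2.INTER_CUBIC))
E
```

```text
time: 10.6
eef_pos: [0.5119, 0.42, 0.181]
orientation: [3.14, -0.0, 1.887]
wrist_force: [0.1, 1.0, 3.7]
width: 0.0578
[0.51191144 0.41997522 0.1809969 ] [1.93881218 0.45870191 4.15493252] 0.057879284814194375 [ 3.14023114e+00 -4.22975139e-04  1.88675739e+00]
```

View pics/s9z.png

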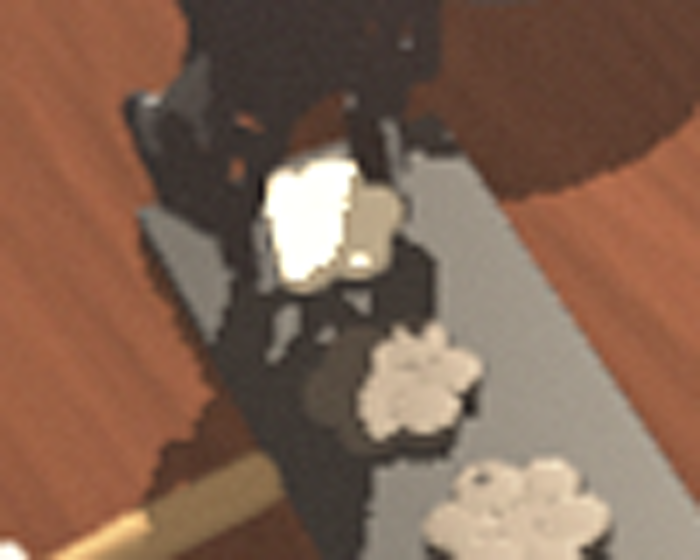

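The tag is gripped across its notches; its 58 mm reading carries the same 2 mm bias the setter showed. I'll lift and carry it.

```bash
python3 -m handwheel '[[0,0,0.1,0,0,0,0.5],[0,0,0.4,0,0,0,0.5],[0,0,0.8,0,0,0,0.5],[0,0,0.9,0,0,0,0.5],[0,-0.2,0.8,0,0,0,0.5],[0,-0.6,0.4,0,0,0,0.5],[0.2,-0.9,0,0,0,0,0.5],[0.2,-0.9,0,0,0,0,0.5],[0.3,-0.9,0,0,0,0,0.5],[0.3,-0.9,0,0,0,0,0.5],[0.4,-0.9,0,0,0,0,0.5],[0.4,-0.85,0,0,0,0,0.5],[0.4,-0.85,0,0,0,0,0.5],[0.4,-0.85,0,0,0,0,0.5],[0.3,-0.85,0,0,0,0,0.5],[0.18,-0.54,0,0,0,0,0.5],[0,0,0,0,0,0,0.5],[0,0,0,0,0,0,0.5]]' 30
python3 - <<'E'
from h import *
f=grab("side","s10");t=grab("top","t10");s=telemetry.state();print(s["eef_pos"],s["wrist_force"],s["width"],s["orientation"])
cv2.imwrite("pics/s10z.png",np.hstack([cv2.resize(f["pixels"][150:290,320:470],None,fx=4,fy=4,interpolation=cv2.INTER_CUBIC)]))
E
```

```text
time: 12.45
eef_pos: [0.6653, -0.0429, 0.3497]
orientation: [-3.14, -0.001, 1.885]
wrist_force: [-0.2, 1.1, -1.4]
width: 0.0583
[ 0.66514263 -0.04129706  0.35010272] [-0.19189917 -0.33865766 -0.7824613 ] 0.05759097450527147 [-3.14074688e+00 -8.80756731e-04  1.88782004e+00]
```

View pics/s10z.png

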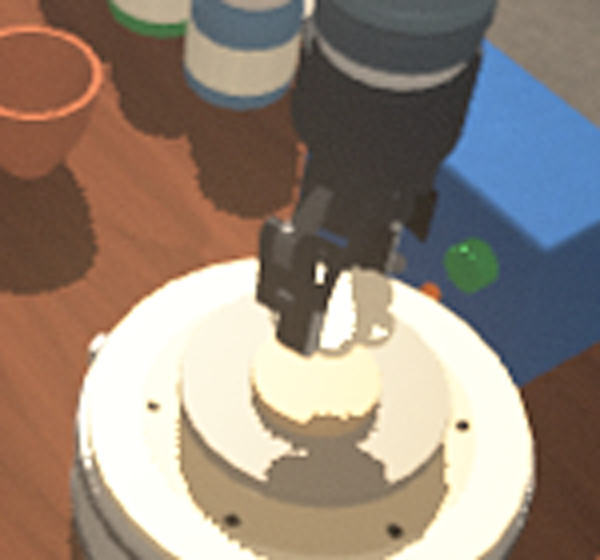

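The tag is held level above the setter. I'll shift 1 mm in x and lower it.

```bash
python3 -m handwheel '[[0.03,-0.01,-0.3,0,0,0,0.5],[0,0,-0.4,0,0,0,0.5],[0,0,-0.2,0,0,0,0.5],[0,0,-0.06,0,0,0,0.5],[0,0,0,0,0,0,0.5],[0,0,0,0,0,0,0.5]]'; python3 -m handwheel '[[0,0,-0.02,0,0,0,0.5],[0,0,0,0,0,0,0.5]]'
```

```text
time: 13.15
eef_pos: [0.6673, -0.0424, 0.3033]
orientation: [3.14, 0.001, 1.887]
wrist_force: [-0.5, 0.6, -0.5]
width: 0.0579
time: 13.35
eef_pos: [0.6673, -0.0428, 0.302]
orientation: [3.14, 0.001, 1.887]
wrist_force: [-0.1, -0.7, -0.2]
width: 0.0579
```

```bash
python3 -m handwheel '[[-0.01,0,-0.04,0,0,0,0.5],[0,0,0,0,0,0,0.5]]'; python3 -m handwheel '[[0,0,-0.02,0,0,0,0.5],[0,0,0,0,0,0,0.5]]';python3 -m handwheel '[[0,0,-0.02,0,0,0,0.5],[0,0,0,0,0,0,0.5]]'
```

```text
time: 13.55
eef_pos: [0.6665, -0.0428, 0.2992]
orientation: [-3.141, -0.0, 1.887]
wrist_force: [-1.2, -0.4, 0.4]
width: 0.0575
time: 13.75
eef_pos: [0.6665, -0.0428, 0.2982]
orientation: [-3.141, -0.0, 1.887]
wrist_force: [0.2, 0.9, -0.6]
width: 0.0577
time: 13.95
eef_pos: [0.6665, -0.0428, 0.298]
orientation: [3.141, 0.0, 1.887]
wrist_force: [-1.3, 0.1, 3.4]
width: 0.0577
```

Contact. I'll release, rise and go to setter 2.

```bash
python3 -m handwheel '[[0,0,0,0,0,0,0.7],[0,0,0,0,0,0,0.92],[0,0,0,0,0,0,0.92],[0,0,0,0,0,0,0.92],[0,0,0.3,0,0,0,0.92],[0,0,0.6,0,0,0,0.92],[0,0,0.6,0,0,0,0.92],[-0.5,-0.08,0,0,0,0,0.92],[-0.8,-0.08,0,0,0,0,0.92],[-0.9,-0.08,0,0,0,0,0.92],[-0.9,-0.08,0,0,0,0,0.92],[-0.8,-0.08,0,0,0,0,0.92],[-0.46,-0.08,-0.5,0,0,0,0.92],[0,0,-0.8,0,0,0,0.92],[0,0,-0.8,0,0,0,0.92],[0,0,-0.8,0,0,0,0.92],[0,0,-0.7,0,0,0,0.92],[0,0,0,0,0,0,0.92],[0,0,0,0,0,0,0.92]]' 40
python3 - <<'E'
from h import *
f=grab("side","s11");t=grab("top","t11");s=telemetry.state();print(s["eef_pos"],s["wrist_force"],s["width"],s["orientation"])
cv2.imwrite("pics/s11z.png",np.hstack([cv2.resize(f["pixels"][190:390,250:460],None,fx=2.5,fy=2.5,interpolation=cv2.INTER_CUBIC)]))
cv2.imwrite("pics/t11z.png",cv2.resize(t["pixels"][110:240,320:460],None,fx=4,fy=4,interpolation=cv2.INTER_CUBIC))
E
```

```text
time: 15.85
eef_pos: [0.4484, -0.0667, 0.1926]
orientation: [-3.14, -0.001, 1.887]
wrist_force: [0.2, -0.1, 0.7]
width: 0.0785
[ 0.44987172 -0.06711098  0.19422032] [ 0.76702218 -0.36071602 -0.21993452] 0.07833120750269922 [3.13878653e+00 1.82330137e-03 1.88684306e+00]
```

View pics/s11z.png

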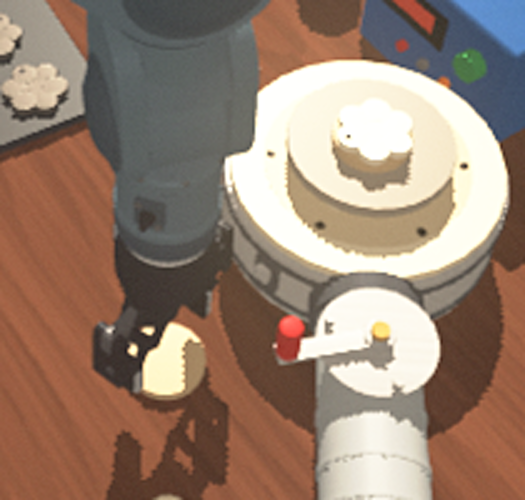

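View pics/t11z.png

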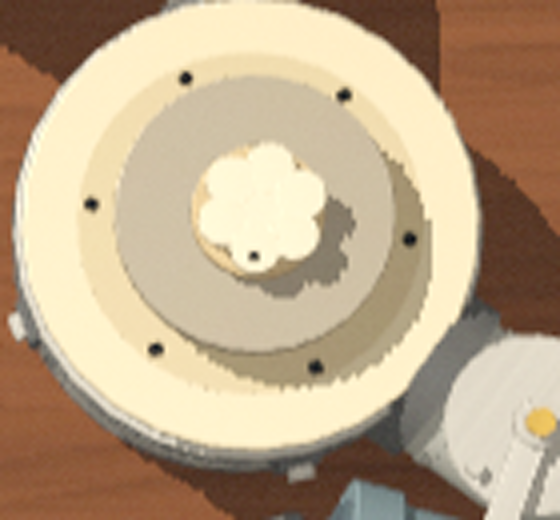

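The tag is on the setter, offset by about 1.5 mm, and the fingers straddle setter 2. I'll go down and grip.

```bash
python3 -m handwheel '[[0,0,-0.2,0,0,0,0.92],[0,0,-0.2,0,0,0,0.92],[0,0,-0.07,0,0,0,0.92],[0,0,0,0,0,0,0.92],[0,0,0,0,0,0,0.7],[0,0,0,0,0,0,0.6],[0,0,0,0,0,0,0.6],[0,0,0,0,0,0,0.6],[0,0,0,0,0,0,0.6]]' 40
python3 -m handwheel '[[0,0,0.1,0,0,0,0.6],[0,0,0.5,0,0,0,0.6],[0,0,0.9,0,0,0,0.6],[0,0,0.9,0,0,0,0.6],[0,0,0.9,0,0,0,0.6],[0,0,0.4,0,0,0,0.6],[0,0,0,0,0,0,0.6]]' 40
python3 - <<'E'
from h import *
f=grab("side","s12");s=telemetry.state();print(s["eef_pos"],s["wrist_force"],s["width"],s["orientation"])
cv2.imwrite("pics/s12z.png",np.hstack([cv2.resize(f["pixels"][170:370,250:460],None,fx=2.8,fy=2.8,interpolation=cv2.INTER_CUBIC)]))
E
```

```text
time: 16.85
eef_pos: [0.4485, -0.0667, 0.1693]
orientation: [3.142, 0.0, 1.887]
wrist_force: [-2.1, 1.0, 6.3]
width: 0.0638
time: 17.55
eef_pos: [0.4501, -0.0672, 0.3577]
orientation: [3.135, 0.005, 1.887]
wrist_force: [0.3, 0.2, 0.3]
width: 0.0638
[ 0.44934898 -0.06698397  0.35551292] [ 0.01627039 -0.15779758 -0.91830208] 0.06387255936503312 [3.13788997e+00 2.44253253e-03 1.88680282e+00]
```

View pics/s12z.png

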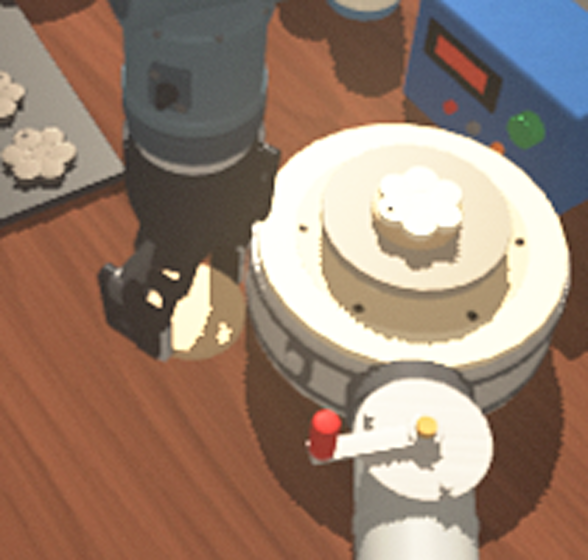

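Setter 2 is held level. I'll carry it over and then lower to about 0.3065.

```bash
python3 -m handwheel '[[0.4,0.06,0,0,0,0,0.6],[0.8,0.08,0,0,0,0,0.6],[0.9,0.1,0,0,0,0,0.6],[0.9,0.1,0,0,0,0,0.6],[0.8,0.08,0,0,0,0,0.6],[0.56,0.05,0,0,0,0,0.6],[0,0,0,0,0,0,0.6],[0,0,-0.3,0,0,0,0.6],[0,0,-0.4,0,0,0,0.6],[0,0,-0.1,0,0,0,0.6],[0,0,0,0,0,0,0.6],[0,0,0,0,0,0,0.6]]' 40
python3 - <<'E'
from h import *
f=grab("side","s13");s=telemetry.state();print(s["eef_pos"],s["wrist_force"],s["width"],s["orientation"])
cv2.imwrite("pics/s13z.png",cv2.resize(f["pixels"][180:290,340:460],None,fx=5,fy=5,interpolation=cv2.INTER_CUBIC))
E
```

```text
time: 18.8
eef_pos: [0.6662, -0.0433, 0.3141]
orientation: [-3.141, -0.0, 1.887]
wrist_force: [-0.2, 0.0, 0.3]
width: 0.0638
[ 0.66653526 -0.04338087  0.3147073 ] [0.06797559 1.1706092  0.29874766] 0.06399143808051806 [3.14066574e+00 4.43343185e-04 1.88663242e+00]
```

View pics/s13z.png

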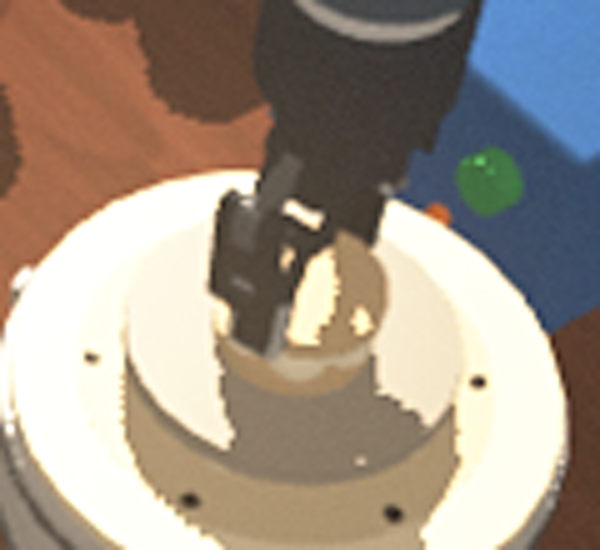

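It is lined up over the tag, about 8 mm above it.

```bash
python3 -m handwheel '[[0,0,-0.06,0,0,0,0.6],[0,0,-0.04,0,0,0,0.6],[0,0,-0.02,0,0,0,0.6],[0,0,0,0,0,0,0.6]]'; python3 -m handwheel '[[0,0,-0.02,0,0,0,0.6],[0,0,0,0,0,0,0.6]]';python3 -m handwheel '[[0,0,-0.02,0,0,0,0.6],[0,0,0,0,0,0,0.6]]'
```

```text
time: 19.25
eef_pos: [0.6665, -0.0432, 0.3078]
orientation: [-3.142, -0.0, 1.887]
wrist_force: [-0.0, -0.4, -0.6]
width: 0.0641
time: 19.45
eef_pos: [0.6666, -0.0432, 0.3067]
orientation: [-3.142, -0.0, 1.887]
wrist_force: [0.2, -0.0, -0.2]
width: 0.064
time: 19.65
eef_pos: [0.6666, -0.0433, 0.3064]
orientation: [3.141, 0.0, 1.887]
wrist_force: [-1.8, 0.3, 3.6]
width: 0.0638
```

Contact. I'll release, rise, and move off while turning the jaw axis towards the damper's tangent.

```bash
python3 -m handwheel '[[0,0,0,0,0,0,0.8],[0,0,0,0,0,0,0.92],[0,0,0,0,0,0,0.92],[0,0,0.3,0,0,0,0.92],[0,0,0.6,0,0,0,0.92],[0,0,0.6,0,0,0,0.92],[-0.4,-0.3,0.1,0,0,1,0.7],[-0.5,-0.3,0,0,0,1,0.5],[-0.5,-0.3,0,0,0,1,0.5],[-0.5,-0.3,0,0,0,1,0.5],[-0.5,-0.3,0,0,0,1,0.5],[-0.5,-0.3,0,0,0,1,0.5],[-0.5,-0.4,0,0,0,1,0.5],[0,0,0,0,0,1,0.5],[0,0,0,0,0,1,0.5],[0,0,0,0,0,1,0.5],[0,0,0,0,0,1,0.5],[0,0,0,0,0,1,0.5],[0,0,0,0,0,1,0.5],[0,0,0,0,0,1,0.5]]' 40
python3 - <<'E'
from h import *
f=grab("side","s14");t=grab("top","t14");s=telemetry.state();print(s["eef_pos"],s["wrist_force"],s["width"],s["orientation"],s["qpos"])
cv2.imwrite("pics/s14z.png",np.hstack([cv2.resize(f["pixels"][180:390,290:460],(400,494)),cv2.resize(t["pixels"][110:270,320:460],(400,457)) .__class__((494,400,3),dtype=np.uint8)*0+np.vstack([cv2.resize(t["pixels"][110:270,320:460],(400,457)),np.zeros((37,400,3),np.uint8)])]))
E
```

```text
time: 21.65
eef_pos: [0.4966, -0.1533, 0.3859]
orientation: [3.142, 0.0, -2.992]
wrist_force: [0.1, -0.3, -0.0]
width: 0.043
[ 0.49656678 -0.15325141  0.38587495] [ 0.22577537 -0.50448006 -0.42235795] 0.04274316617258919 [ 3.14154894e+00  5.60017417e-05 -2.99657885e+00] [-4.21475348e-01  2.70996100e-01 -1.17889673e-01  1.18188676e+00
  6.69375234e-05 -5.66489147e-01]
```

View pics/s14z.png

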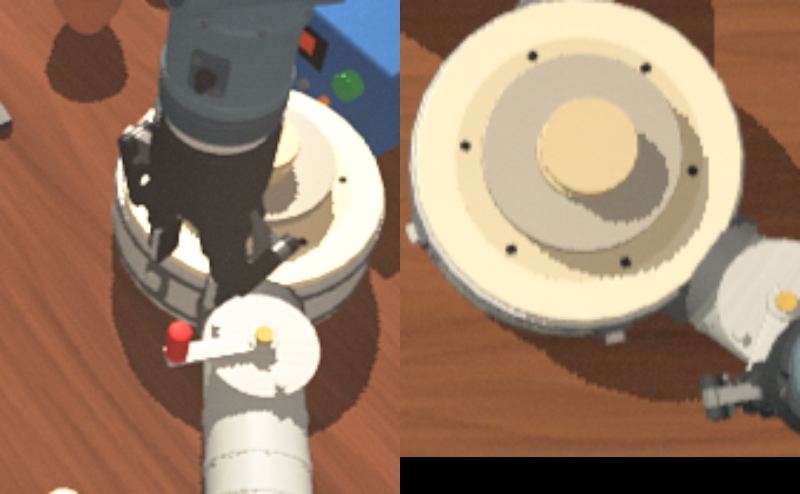

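The stack is setter, tag, setter, neatly aligned. Next, the fingers go down over the knob, half open.

```bash
python3 -m handwheel '[[-0.03,0.02,-0.5,0,0,1,0.5],[0,0,-0.6,0,0,0,0.5],[0,0,-0.4,0,0,0,0.5],[0,0,0,0,0,0,0.5],[0,0,0,0,0,0,0.5]]' 20
python3 - <<'E'
from h import *
f=grab("side","s15");s=telemetry.state();print(s["eef_pos"],s["wrist_force"],s["width"],s["orientation"])
cv2.imwrite("pics/s15z.png",cv2.resize(f["pixels"][250:380,320:450],None,fx=4.5,fy=4.5,interpolation=cv2.INTER_CUBIC))
E
```

```text
time: 22.25
eef_pos: [0.495, -0.1522, 0.3111]
orientation: [3.141, -0.0, -2.898]
wrist_force: [-0.1, -0.5, 0.6]
width: 0.0425
[ 0.4954793  -0.15244158  0.31190514] [ 0.0938995  -0.51897433 -0.42049906] 0.042312830763930775 [-3.14090342e+00  1.06981634e-03 -2.89733613e+00]
```

View pics/s15z.png

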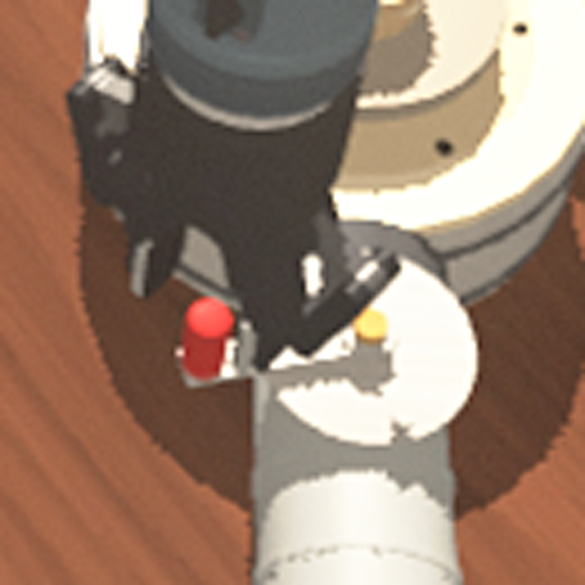

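The knob, at about (208,340) in the crop, lies between the two tips. I'll go down 24 mm and close to a loose cage.

```bash
python3 -m handwheel '[[0,0,-0.24,0,0,0,0.5],[0,0,-0.2,0,0,0,0.5],[0,0,0,0,0,0,0.4],[0,0,0,0,0,0,0.3],[0,0,0,0,0,0,0.3],[0,0,0,0,0,0,0.3]]' 20
python3 - <<'E'
from h import *
f=grab("side","s16");s=telemetry.state();print(s["eef_pos"],s["wrist_force"],s["width"],s["orientation"])
cv2.imwrite("pics/s16z.png",cv2.resize(f["pixels"][250:380,320:450],None,fx=4.5,fy=4.5,interpolation=cv2.INTER_CUBIC))
E
```

```text
time: 22.9
eef_pos: [0.4953, -0.1524, 0.2892]
orientation: [-3.141, 0.001, -2.896]
wrist_force: [-0.9, 0.6, -0.1]
width: 0.0254
[ 0.49526626 -0.1523219   0.28922185] [-0.09951023 -0.29754093  0.64106199] 0.0254726861159987 [-3.14124311e+00  5.72819074e-04 -2.89637186e+00]
```

View pics/s16z.png

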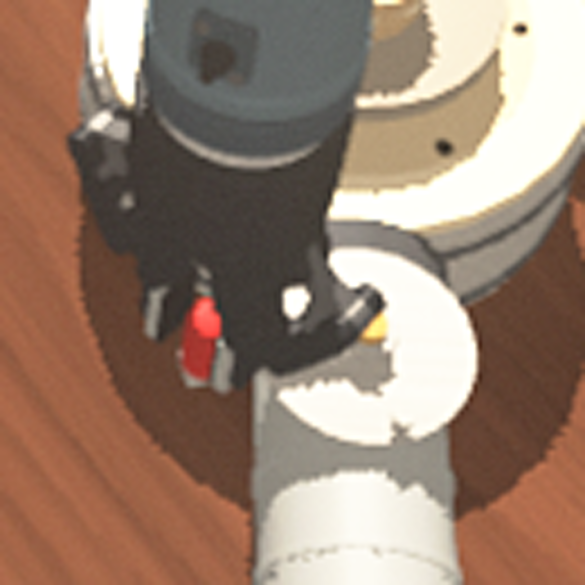

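The knob is caged. I'll sweep the first part of the arc.

```bash
python3 -m handwheel '[[-0.04,-0.12,0,0,0,0,0.3],[-0.04,-0.12,0,0,0,0,0.3],[-0.02,-0.12,0,0,0,0,0.3],[-0.02,-0.12,0,0,0,0,0.3],[0,-0.12,0,0,0,0.3,0.3],[0.01,-0.12,0,0,0,0.5,0.3],[0.02,-0.12,0,0,0,0.6,0.3],[0.03,-0.12,0,0,0,0.6,0.3],[0,0,0,0,0,0,0.3]]' 20
python3 - <<'E'
from h import *
f=grab("side","s17");s=telemetry.state();print(s["eef_pos"],s["wrist_force"],s["width"],s["orientation"])
cv2.imwrite("pics/s17z.png",cv2.resize(f["pixels"][250:380,320:450],None,fx=4.5,fy=4.5,interpolation=cv2.INTER_CUBIC))
E
```

```text
time: 23.85
eef_pos: [0.492, -0.2014, 0.2886]
orientation: [-3.141, -0.001, -2.698]
wrist_force: [-0.2, 0.4, -0.2]
width: 0.0258
[ 0.49224026 -0.20115983  0.2888103 ] [0.84531179 0.20166164 0.07169711] 0.025285327046655842 [-3.14064110e+00  1.89255662e-04 -2.69874390e+00]
```

View pics/s17z.png

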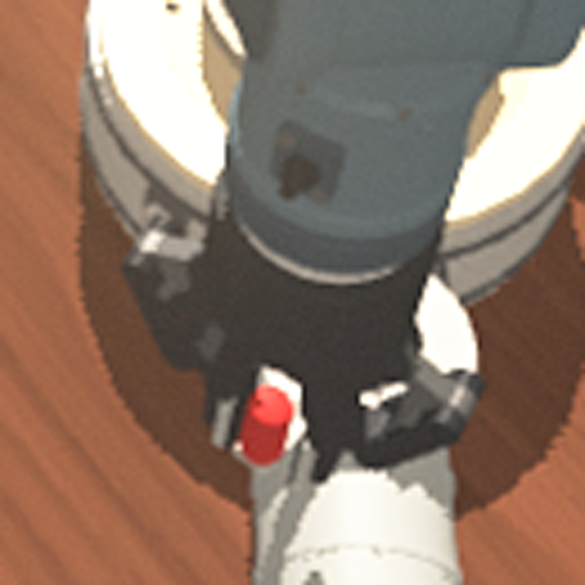

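The knob follows against the trailing finger. I'll continue towards the stop.

```bash
python3 -m handwheel '[[0.04,-0.11,0,0,0,0.8,0.3],[0.05,-0.11,0,0,0,0.8,0.3],[0.06,-0.1,0,0,0,0.8,0.3],[0.07,-0.1,0,0,0,0.8,0.3],[0.08,-0.09,0,0,0,0.8,0.3],[0.08,-0.09,0,0,0,0.8,0.3],[0,0,0,0,0,0,0.3]]' 20
python3 -m handwheel '[[0.08,-0.07,0,0,0,0.5,0.3],[0,0,0,0,0,0,0.3]]'; python3 -m handwheel '[[0.08,-0.06,0,0,0,0,0.3],[0,0,0,0,0,0,0.3]]'
python3 - <<'E'
from h import *
f=grab("side","s18");s=telemetry.state();print(s["eef_pos"],s["wrist_force"],s["width"],s["orientation"])
cv2.imwrite("pics/s18z.png",cv2.resize(f["pixels"][270:400,320:450],None,fx=4.5,fy=4.5,interpolation=cv2.INTER_CUBIC))
E
```

```text
time: 24.6
eef_pos: [0.5114, -0.2309, 0.2889]
orientation: [-3.141, -0.0, -2.218]
wrist_force: [0.3, -0.3, 0.1]
width: 0.0259
time: 24.8
eef_pos: [0.5153, -0.234, 0.289]
orientation: [-3.141, -0.0, -2.169]
wrist_force: [-0.6, 0.6, -0.3]
width: 0.0255
time: 25.0
eef_pos: [0.5194, -0.237, 0.2889]
orientation: [-3.141, -0.0, -2.168]
wrist_force: [-0.9, -0.5, -0.3]
width: 0.0255
[ 0.51938003 -0.23683705  0.28892602] [-0.75778824 -1.2248548  -0.24678243] 0.02532163816883808 [-3.14100442e+00  2.76806819e-04 -2.16745101e+00]
```

View pics/s18z.png

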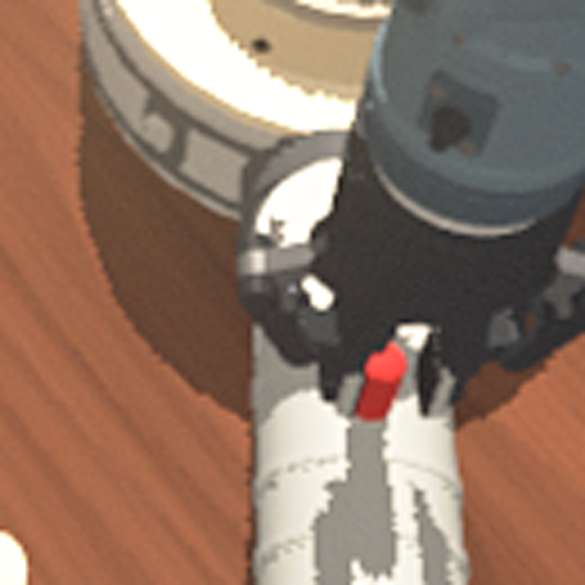

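```bash
python3 -m handwheel '[[0.05,-0.03,0,0,0,0,0.3],[0,0,0,0,0,0,0.3]]'; python3 -m handwheel '[[0.05,-0.03,0,0,0,0,0.3],[0,0,0,0,0,0,0.3]]'; python3 -m handwheel '[[0.03,-0.02,0,0,0,0,0.3],[0,0,0,0,0,0,0.3]]'
```

```text
time: 25.25
eef_pos: [0.5218, -0.2384, 0.2889]
orientation: [-3.142, -0.0, -2.167]
wrist_force: [-2.1, 0.1, 0.3]
width: 0.0256
time: 25.45
eef_pos: [0.5228, -0.2389, 0.2886]
orientation: [3.137, -0.0, -2.166]
wrist_force: [-6.9, 2.5, 4.2]
width: 0.0259
time: 25.65
eef_pos: [0.5233, -0.2392, 0.2884]
orientation: [3.134, -0.0, -2.166]
wrist_force: [-10.2, 4.7, 7.3]
width: 0.0257
```

The force rose from about 2 N to 13 N with almost no movement, so the lever is at its stop. I'll centre the cage, open, rise and check.

```bash
python3 -m handwheel '[[-0.07,0.04,0,0,0,0,0.3],[0,0,0,0,0,0,0.4],[0,0,0,0,0,0,0.5],[0,0,0,0,0,0,0.5],[0,0,0.3,0,0,0,0.5],[0,0,0.7,0,0,0,0.5],[0,0,0.9,0,0,0,0.5],[-0.5,0,0.5,0,0,0,0.5],[-0.9,0,0.2,0,0,0,0.5],[-0.9,0.1,0,0,0,0,0.5],[0,0.9,0,0,0,0,0.5],[0,0.9,0,0,0,0,0.5],[0,0.9,0,0,0,0,0.5],[0,0.9,0,0,0,0,0.5],[0,0.9,0,0,0,0,0.5],[0,0.9,0,0,0,0,0.5],[0,0.9,0,0,0,0,0.5],[0,0,0,0,0,0,0.5]]' 20
python3 - <<'E'
from h import *
f=grab("side","s19");t=grab("top","t19");s=telemetry.state();print(s["eef_pos"],s["wrist_force"])
cv2.imwrite("pics/t19z.png",cv2.resize(t["pixels"][110:280,320:500],None,fx=3.3,fy=3.3,interpolation=cv2.INTER_CUBIC))
cv2.imwrite("pics/s19z.png",cv2.resize(f["pixels"][190:400,320:470],None,fx=2.8,fy=2.8,interpolation=cv2.INTER_CUBIC))
E
```

```text
time: 27.45
eef_pos: [0.4068, 0.0855, 0.4192]
orientation: [3.141, 0.002, -2.158]
wrist_force: [0.3, -0.3, -0.1]
width: 0.043
[0.40718562 0.08215036 0.41906881] [-0.14852799  0.28081336 -0.27923119]
```

View pics/t19z.png

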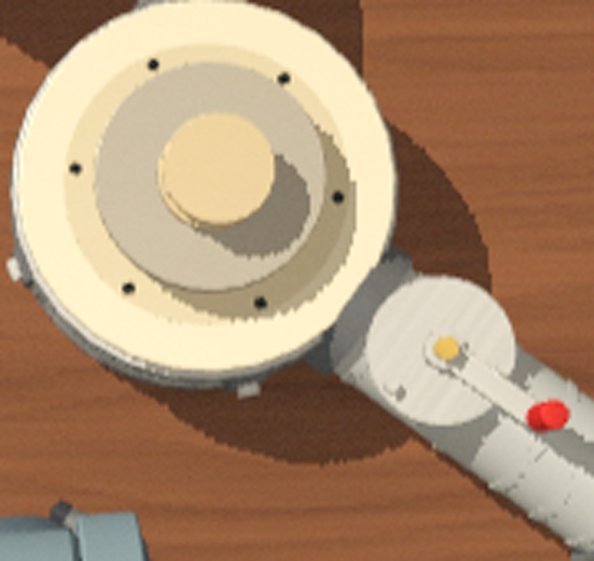

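View pics/s19z.png

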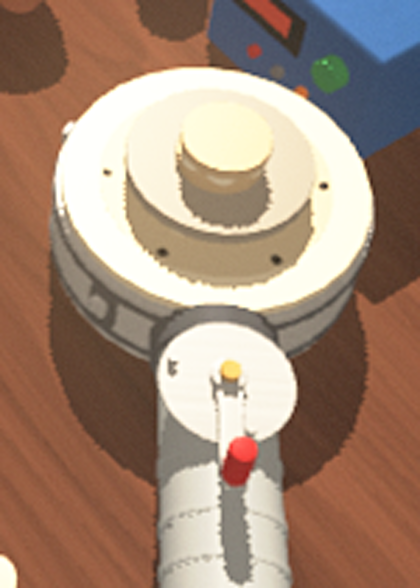

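View pics/t19.png

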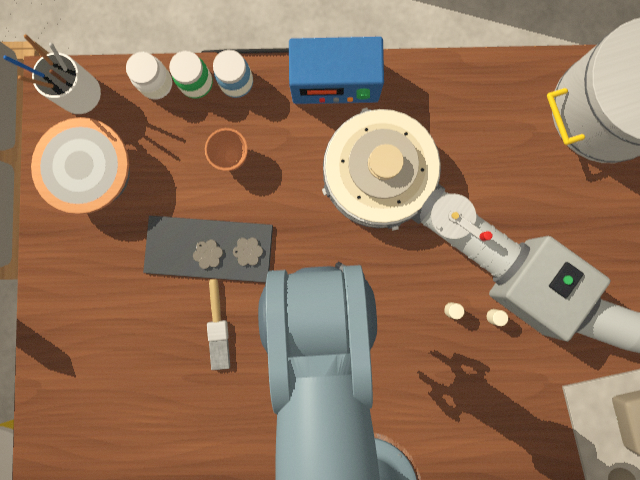

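```bash
python3 - <<'E'
from h import *
for n,p,st in(("top",(486,236),(385,161)),("side",(405,353),(400,243))):
    f=grab(n);hsv=cv2.cvtColor(f["pixels"],cv2.COLOR_BGR2HSV).astype(int);H,s,V=[hsv[...,i] for i in range(3)]
    red=(((H<8)|(H>172))&(s>160)&(V>100)).astype(np.uint8)*255
    c=blob(red,p,16);k=ray(f,c.mean(0),.142 if n=="top" else .129); P=np.array([.5602,-.1810]);d=k-P
    print(n,"knob",k,np.hypot(*d),np.rad2deg(np.arctan2(*d[::-1]))%360)
    if n=="top":
        m=((V>222)&(s>60)).astype(np.uint8)*255; print(circ(f,blob(m,st,24),.147))
E
```

```text
top knob [ 0.51776939 -0.23088466] 0.06548920384542455 229.6163613306027
[ 0.6661 -0.0415  0.0324  0.6652 -0.0413  0.0348]
side knob [ 0.51656441 -0.23695794] 0.07096024139392257 232.05315461159188
```

The knob reads about 231° against an expected stop near 233°, which is within measurement error. There is time to spare, so I'll push once more to make sure it really is on the stop.

```bash
python3 -m handwheel '[[0,-0.8,0,0,0,0,0.5],[0,-0.9,0,0,0,0,0.5],[0,-0.9,0,0,0,0,0.5],[0.3,-0.9,0,0,0,0,0.5],[0.3,-0.9,0,0,0,0,0.5],[0.5,-0.9,0,0,0,0,0.5],[0.6,-0.7,0,0,0,0,0.5],[0.53,-0.36,0,0,0,0,0.5],[0,0,-0.5,0,0,0,0.5],[0,0,-0.7,0,0,0,0.5],[0,0,-0.7,0,0,0,0.5],[0,0,0,0,0,0,0.5],[0,0,0,0,0,0,0.5]]' 20
python3 - <<'E'
from h import *
f=grab("side","s20");s=telemetry.state();print(s["eef_pos"],s["wrist_force"],s["width"])
cv2.imwrite("pics/s20z.png",cv2.resize(f["pixels"][270:400,320:450],None,fx=4.5,fy=4.5,interpolation=cv2.INTER_CUBIC))
E
```

```text
time: 28.95
eef_pos: [0.517, -0.2367, 0.324]
orientation: [3.14, -0.0, -2.169]
wrist_force: [0.1, 0.0, -0.2]
width: 0.0429
[ 0.51779064 -0.23680905  0.32541206] [-0.45365202  0.50612334 -0.34914738] 0.04290314694146347
```

View pics/s20z.png

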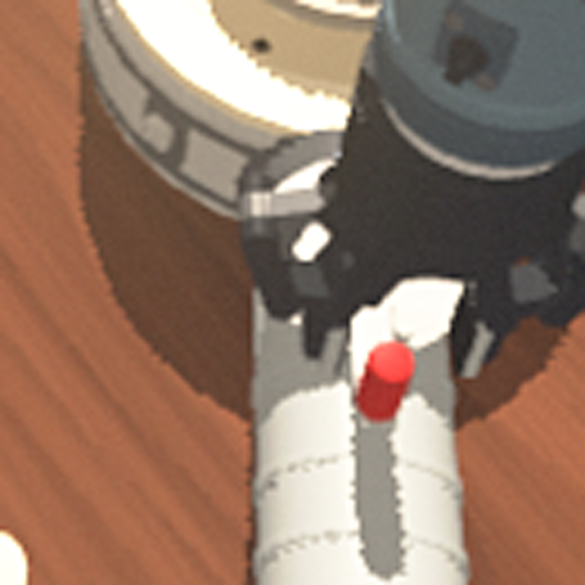

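The knob is between the tips. I'll go down, cage it and push.

```bash
python3 -m handwheel '[[0,0,-0.3,0,0,0,0.5],[0,0,-0.35,0,0,0,0.5],[0,0,0,0,0,0,0.4],[0,0,0,0,0,0,0.3],[0,0,0,0,0,0,0.3],[0,0,0,0,0,0,0.3],[0.06,-0.04,0,0,0,0,0.3],[0,0,0,0,0,0,0.3]]' 20
python3 -m handwheel '[[0.05,-0.03,0,0,0,0,0.3],[0,0,0,0,0,0,0.3]]'
python3 -m handwheel '[[0.04,-0.03,0,0,0,0,0.3],[0,0,0,0,0,0,0.3]]'
```

```text
time: 29.8
eef_pos: [0.5214, -0.2378, 0.2919]
orientation: [-3.14, 0.0, -2.166]
wrist_force: [0.1, 0.3, -0.3]
width: 0.0256
time: 30.0
eef_pos: [0.5227, -0.2385, 0.291]
orientation: [3.138, -0.0, -2.166]
wrist_force: [-3.8, 2.7, 3.1]
width: 0.0258
time: 30.2
eef_pos: [0.5234, -0.2391, 0.2907]
orientation: [3.134, -0.0, -2.166]
wrist_force: [-8.1, 5.4, 7.0]
width: 0.0256
```

```bash
python3 -m handwheel '[[0.05,-0.04,0,0,0,0,0.3],[0,0,0,0,0,0,0.3]]'; python3 -m handwheel '[[0.04,-0.03,0,0,0,0,0.3],[0,0,0,0,0,0,0.3]]'
```

```text
time: 30.4
eef_pos: [0.5242, -0.2397, 0.2903]
orientation: [3.129, 0.0, -2.166]
wrist_force: [-14.4, 9.4, 11.5]
width: 0.0257
time: 30.6
eef_pos: [0.5249, -0.2403, 0.2899]
orientation: [3.124, 0.0, -2.166]
wrist_force: [-17.7, 12.7, 15.6]
width: 0.0258
```

The force rises linearly to 27 N at the same place as before, so this is a hard stop. I'll back off, open and withdraw.

```bash
python3 -m handwheel '[[-0.21,0.15,0,0,0,0,0.3],[0,0,0,0,0,0,0.3],[0,0,0,0,0,0,0.4],[0,0,0,0,0,0,0.5],[0,0,0,0,0,0,0.5],[0,0,0.3,0,0,0,0.5],[0,0,0.7,0,0,0,0.5],[0,0,0.9,0,0,0,0.5],[-0.5,0,0.5,0,0,0,0.5],[-0.9,0,0.2,0,0,0,0.5],[-0.7,0.1,0,0,0,0,0.5],[0,0.9,0,0,0,0,0.5],[0,0.9,0,0,0,0,0.5],[0,0.9,0,0,0,0,0.5],[0,0.9,0,0,0,0,0.5],[0,0.5,0,0,0,0,0.5],[0,0,0,0,0,0,0.5],[0,0,0,0,0,0,0.5],[0,0,0,0,0,0,0.5]]' 20
python3 - <<'E'
from h import *
for n,p,st in(("top",(486,236),(385,161)),("side",(405,353),(400,243))):
    f=grab(n,n+"21");hsv=cv2.cvtColor(f["pixels"],cv2.COLOR_BGR2HSV).astype(int);H,s,V=[hsv[...,i] for i in range(3)]
    red=(((H<8)|(H>172))&(s>160)&(V>100)).astype(np.uint8)*255
    c=blob(red,p,16);k=ray(f,c.mean(0),.142 if n=="top" else .129); print(n,k)
    if n=="top":
        m=((V>222)&(s>60)).astype(np.uint8)*255; print(circ(f,blob(m,st,24),.147))
print(telemetry.state()["wrist_force"])
E
```

```text
time: 32.5
eef_pos: [0.4147, -0.0273, 0.4215]
orientation: [-3.141, -0.0, -2.167]
wrist_force: [0.2, 0.0, 0.3]
width: 0.0429
top [ 0.51776939 -0.23088466]
[ 0.6661 -0.0415  0.0324  0.6652 -0.0413  0.0348]
side [ 0.51651523 -0.23714899]
[ 0.24265994  1.0496379  -0.08932782]
```

View pics/side21.png

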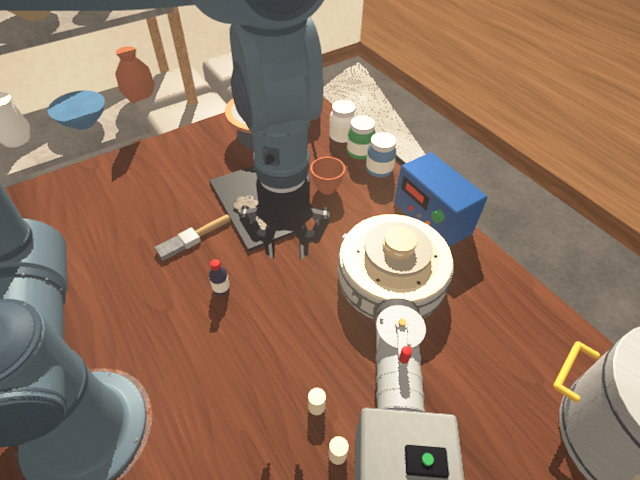

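The knob at (405,353) did not move under the second push, the stack at (400,243) stands, and the bystanders are where they were. I'll hand in.

```bash
python3 -c "
from plant import job
print(job.sign_off())"
```

```text
the job is handed in; nothing more can be done
None
```

The kiln is loaded and the damper is open; I handed the job in at about 32.6 s of the 69 s allowed.

- **Stack:** Setter, dry tag and setter went onto the shelf in that order, each lowered until about 2–4 N of contact and then released. The tag sits about 1.5 mm off the lower setter's centre. The last top view puts the upper setter at (0.666, -0.0415), within about 1 mm of the shelf centre at (0.666, -0.042).
- **Damper:** I turned the lever to its stop and pushed a second time, up to about 27 N. It yielded almost nothing and the knob's image position did not change.
- **Others:** The damp tags, brush, bottle, bowl and props looked untouched in the last pictures. I judged that by eye, and the arm partly hid the damp tags' board in the very last one.

One check disagreed slightly. The knob's camera angle read about 230–232°, against about 233° expected from the kiln's geometry. That is within the calibration error, so I relied on the force reading at the stop.

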